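# Pack the three sauna ladles into their boxes

## Task

Pack the three sauna ladles: lay each in the open wooden box made for its length, the long one in the long box, the medium in the medium, the short in the short, straight along the box with the cup upright and flat on the floor. Lift each by its handle at the balance point, near the heavy cup, so that it travels level, and set it down gently rather than dropping it. Leave the massager, the spray bottle and the stone where they are.

Things in the scene. Friction and masses are not known exactly. Their poses are not given: they have to be found in the camera images.
- ladle_long: Long ladle, 340 mm, lying cup-up and level: pale birch cup (the heavy end) at -x, rim 78 mm across, 48 mm high; dark flat-sided handle sloping from the rim down to the bench at +x, slim half 16 mm wide, 15 high, grip 22 wide. Origin: underside, mid-length; x from cup to handle end, z up. Balance point x = -53 mm, 39 mm from the rim; handle's mid-height there 31 mm.
- ladle_medium: Medium ladle, 290 mm, lying cup-up and level: pale birch cup (the heavy end) at -x, rim 72 mm across, 45 mm high; dark flat-sided handle sloping from the rim down to the bench at +x, slim half 16 mm wide, 15 high, grip 22 wide. Origin: underside, mid-length; x from cup to handle end, z up. Balance point x = -36 mm, 37 mm from the rim; handle's mid-height there 28 mm.
- ladle_short: Short ladle, 240 mm, lying cup-up and level: pale birch cup (the heavy end) at -x, rim 66 mm across, 42 mm high; dark flat-sided handle sloping from the rim down to the bench at +x, slim half 16 mm wide, 15 high, grip 22 wide. Origin: underside, mid-length; x from cup to handle end, z up. Balance point x = -21 mm, 33 mm from the rim; handle's mid-height there 25 mm.
- box_long: Long packing box, open plywood, fixed: outside 376 x 112 mm, 64 mm high; inside 364 x 100 mm, 12 mm longer than its ladle at each end, 11 mm wider than the cup at each side; boards and floor 6 mm, the +x end wall 9 mm lower. Origin: centre of the underside (inner floor 6 mm above it); x along its length, z up. The cup may lie at either end.
- box_medium: Medium packing box, open plywood, fixed: outside 326 x 106 mm, 61 mm high; inside 314 x 94 mm, 12 mm longer than its ladle at each end, 11 mm wider than the cup at each side; boards and floor 6 mm, the +x end wall 9 mm lower. Origin: centre of the underside (inner floor 6 mm above it); x along its length, z up. The cup may lie at either end.
- box_short: Short packing box, open plywood, fixed: outside 276 x 100 mm, 58 mm high; inside 264 x 88 mm, 12 mm longer than its ladle at each end, 11 mm wider than the cup at each side; boards and floor 6 mm, the +x end wall 9 mm lower. Origin: centre of the underside (inner floor 6 mm above it); x along its length, z up. The cup may lie at either end.
- massager: Wooden back massager, NOT a ladle: a pale ribbed roller 70 mm wide and 42 mm across in a steel fork, on a round wooden handle 22 mm thick; 281 mm long in all, lying on the bench among the ladles; to be left alone. Origin on the bench under it, 120 mm from the roller's axle, x towards the handle end.
- spray_bottle: Amber glass spray bottle 74 mm across with a black trigger head, 209 mm high, standing on the robot's side of the ladles and boxes, to the left; to be left alone. Origin: centre of its underside.
- stone: Rough grey ceramic stove stone about 86 mm across and 50 mm high, lying at the right of the ladles and boxes; to be left alone. Origin: centre of its underside.
Not all that is in view belongs to the job. What is shaped like the ladle_short but turquoise is not meant.

How it is judged:
At the end, for the whole second after the job is handed in: Each ladle lies in the box of its own length: its middle within 15 mm of the box's middle along and across, on the box floor (underside 2 to 10 mm above the box's underside), within 10 degrees of the box's length either way round, level within 3 degrees, released and at rest (x of ladle_long in the frame of box_long between -0.015 and 0.015 m and y of ladle_long in the frame of box_long between -0.015 and 0.015 m and z of ladle_long in the frame of box_long between 0.002 and 0.01 m and angle between the x axis of ladle_long and the x axis of box_long, either way round below 0.17 rad and angle between each of ladle_long, ladle_medium, ladle_short's own z axis and vertical below 0.06 rad and linear speed of each of ladle_long, ladle_medium, ladle_short below 0.02 m/s and angular speed of each of ladle_long, ladle_medium, ladle_short below 0.1 rad/s and x of ladle_medium in the frame of box_medium between -0.015 and 0.015 m and y of ladle_medium in the frame of box_medium between -0.015 and 0.015 m and z of ladle_medium in the frame of box_medium between 0.002 and 0.01 m and angle between the x axis of ladle_medium and the x axis of box_medium, either way round below 0.17 rad and x of ladle_short in the frame of box_short between -0.015 and 0.015 m and y of ladle_short in the frame of box_short between -0.015 and 0.015 m and z of ladle_short in the frame of box_short between 0.002 and 0.01 m and angle between the x axis of ladle_short and the x axis of box_short, either way round below 0.17 rad); the robot touches nothing.
It fails at once if a ladle tips more than 20 degrees from level (not held at its balance point) (angle between any of ladle_long, ladle_medium, ladle_short's own z axis and vertical above 0.35 rad).
It fails at once if a ladle is dropped or thrown: it moves faster than 0.6 m/s (a fall of about 20 mm) while the fingers do not hold it ((linear speed of ladle_long above 0.6 m/s and contact force between the fingers and ladle_long below 0.05 N) or (linear speed of ladle_medium above 0.6 m/s and contact force between the fingers and ladle_medium below 0.05 N) or (linear speed of ladle_short above 0.6 m/s and contact force between the fingers and ladle_short below 0.05 N)).
It fails at once if the massager, spray bottle or stone is moved by more than 30 mm (distance of any of massager, spray_bottle, stone from where it was at the start of the episode above 0.03 m).
It also fails if it takes over 120 s, if anything falls off the work surface, if the arm or the gripper's body presses on something with over 40 N, if the wrist force passes 120 N, or if a joint passes its speed limit or range.

## Robot

A 6-joint arm with a two-finger parallel gripper is mounted at the origin on the work surface. World frame = base frame: x ahead of the robot, y to its left, z up, the work surface at z = 0. Lengths are in m, angles in rad, forces in N, time in s.
With the tool pointing down it reaches from about 0.35 to 0.975 m from the base axis. Payload 17.4 kg.
Tool frame: the origin (TCP) lies where the fingers leave the gripper's body, on its centre line; the fingertips stand 73 mm ahead of it and the grasp point (between the pads) lies 54 mm ahead of it; z points along the fingers, y is the line along which they close (so a half turn about z gives the same grasp; the last joint's range is limited). The gripper opens to 85 mm and grips with 20 to 120 N. Pads are 22 mm wide; open, the fingers measure 114 mm over their backs; the gripper's body (76 mm by 85 mm) begins 54 mm behind the grasp point. The pads swing forward as they close: fully open they stand 13 mm farther back than shut.
Start: joints at [-1.257, 0.116, 1.442, -0, 1.584, -0.038], TCP at [0.233, -0.634, 0.304] pointing down, gripper open.
Joint ranges: [-2.83, 2.83], [-0.83, 2.19], [0.07, 2.5], [-1.14, 4.28], [0.01, 3], [-2.97, 2.97]. Speed limits (rad/s): [1.89, 1.89, 2.22, 3.14, 3.14, 3.14].

## Interface

Orientations are given as a unit quaternion [w, x, y, z].
In Python, from station import get_obs, imaging, close_job gives the robot as it stands. The module is installed in compiled form; this text tells all that it offers.
- The arm moves only by the tool move_arm, never from a script. Its argument "motion" is one flat list of numbers, 7 for each row, row after row: the turn, a rotation vector about the world's x, y, z scaled (see below), then the shift along the world's x, y, z scaled (see below), then the opening, from 0 (shut) to 1 (fully open). A call has 1 to 10 rows; each row shifts and turns the commanded pose from where the row before left it; what a row does not reach is not made up. The controller multiplies each number of a shift by 0.1 m and each number of a turn by 30 degrees. A row lasts 1/8 s, in which the tool goes at most 62.5 mm and 10.7 degrees, less where a joint would pass 70% of its speed; a pose out of reach is approached as far as the arm can. A call with a number of a shift or a turn outside -1 to 1 is refused whole. A call with a gripper value outside its range is refused whole. The fingers move at their own pace and stop on an object; "grip_force" is the grip in N (left out, the last holds). Time passes only in rows, so rows that do not move let the fingers close. It gives the time, the measured TCP pose, the force, the opening and the grip force at its end, in the units of the state.
- get_obs(): the state, without advancing time (a new reading comes with each control period).
- imaging.snapshot(name): name is "scene" or "top"; returns a dict with "image" (480x640x3 uint8, red, green, blue), "vfov" (degrees; the focal length in pixels is half the picture's height over the tangent of half this angle, whatever the lens; pixels are square), "cx", "cy" (the principal point, pixels), "k1" (the pictures are not rectified: a ray, as slopes to the right and down, at radius r is drawn at 1 + k1 r^2 times it, then the intrinsics apply), "view" (4x4, takes a point from world to camera coordinates). Camera axes: x right, y down, z forward; pixel columns grow to the right and rows downward; lengths in m; the calibration is good to about 2 mm. A picture is of the moment at which its call begins. There is no depth.
- close_job(): hands the job in; it is judged then, once.
The state is a dict: "time": time; "qpos": joint angles; "qd": joint speeds; "joint_torque": joint torques, N m; "tool_pos": TCP position; "ee_rot": TCP orientation; "ft_force": force on the tool from outside, world axes, zero at the start; "ft_torque": the same for the moment, N m; "gripper_width": opening from 0.0 (shut) to 1.0 (fully open); "finger_force": force on a finger pad.
Only numpy, scipy, OpenCV 4.12 (cv2) and the standard library are available. Lean on these libraries where they do the work, as an engineer would, in place of code of your own. Each camera call takes 0.05 s, during which the arm holds its last target. There are 200 camera calls.

## Working session

There is one attempt and no reset: what is moved stays moved. The work goes in short steps, Python scripts to look and compute and a tool call to move; the robot and the scene stay as the last step left them, time stands still between calls to the robot, and variables do not carry over. Pictures are saved under pics/ and viewed, at most 14 in all, crops included, and the job is handed in when it is done.

Besides the shell and the picture viewer there is one more tool, called after "Request:" as name(argument=value, ...) on one line, values as JSON. move_arm: Moves the arm, as the interface text tells. Its arguments: {"type":"object","properties":{"motion":{"type":"array"},"grip_force":{"type":"number"}},"required":["motion"]}

```bash
mkdir -p pics; python3 - <<'E'
from station import get_obs, imaging
import cv2,numpy as np,pickle
d={}
for n in("scene","top"):
    s=imaging.snapshot(n);d[n]=s
    cv2.imwrite(f"pics/{n}0.png",s["image"][:,:,::-1]); print(n,s["vfov"],s["cx"],s["cy"],s["k1"],np.round(s["view"],3).tolist())
pickle.dump(d,open("s0.pkl","wb")); print(get_obs())
E
```

```text
scene 46.06517694747467 326.8934220376675 239.96094888301153 -0.0690039638197668 [[0.718, 0.696, -0.008, -0.258], [0.501, -0.525, -0.688, -0.251], [-0.482, 0.49, -0.726, 1.58], [0.0, 0.0, 0.0, 1.0]]
top 48.960724727785895 311.30226146095026 247.15811800053015 -0.14042835289959507 [[0.027, -0.999, 0.018, -0.095], [-0.992, -0.029, -0.119, 0.45], [0.119, -0.015, -0.993, 1.586], [0.0, 0.0, 0.0, 1.0]]
{'time': 0.1, 'qpos': array([-1.25680586e+00,  1.16447823e-01,  1.44219440e+00,  1.19715006e-05,
        1.58401300e+00, -3.77710967e-02]), 'qd': array([ 0.00104706, -0.00230484, -0.00170349,  0.00252974,  0.00063141,
       -0.00176404]), 'joint_torque': array([ 2.93097932e-03, -7.33667350e+01, -6.33789968e+01,  8.22308903e-05,
        5.29136276e-03,  5.34209630e-05]), 'tool_pos': array([ 0.23255563, -0.6335729 ,  0.30323187]), 'ee_rot': array([-5.27049845e-04,  9.84572654e-01,  1.74975447e-01, -6.72142472e-05]), 'ft_force': array([ 0.31930391, -0.23070107,  0.10802867]), 'ft_torque': array([-0.02534159, -0.01488258,  0.02313488]), 'finger_force': 0.0, 'gripper_width': 1.000428025944322}
```

View pics/top0.png

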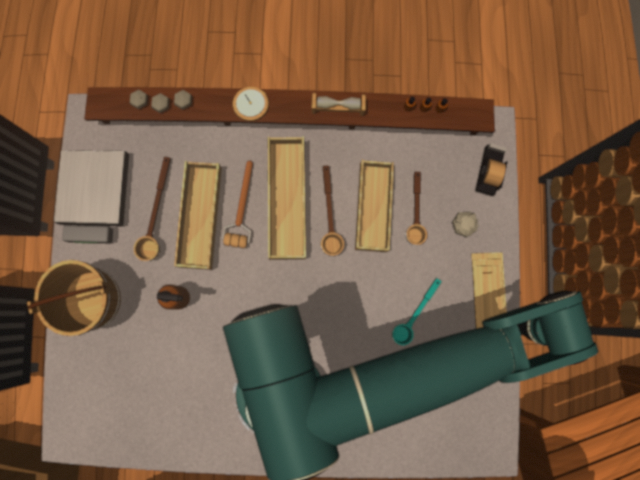

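View pics/scene0.png

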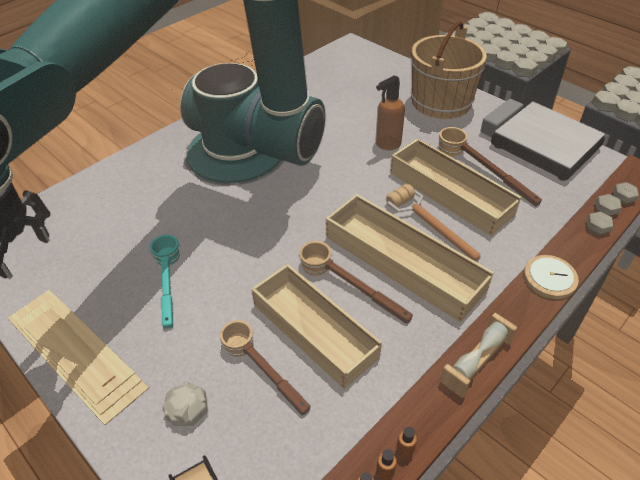

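```bash
cat > h.py <<'E'
import numpy as np,cv2
def K(s):
    f=240/np.tan(np.radians(s["vfov"]/2)); return np.array([[f,0,s["cx"]],[0,f,s["cy"]],[0,0,1.]])
def D(s): return np.array([s["k1"],0,0,0,0.])
def ray(s,uv,z):
    V=np.array(s["view"]);R,t=V[:3,:3],V[:3,3];c=-R.T@t
    uv=np.asarray(uv,float).reshape(-1,1,2)
    # invert exact forward model by fixed point
    p=((uv.reshape(-1,2)-[s["cx"],s["cy"]])/K(s)[0,0]);q=p.copy()
    for _ in range(30): q=p/(1+s["k1"]*(q**2).sum(1,keepdims=True))
    d=np.c_[q,np.ones(len(q))]@R
    return c+d*((np.broadcast_to(z,len(q))-c[2])/d[:,2])[:,None]
def proj(s,P):
    V=np.array(s["view"]);p=np.atleast_2d(P)@V[:3,:3].T+V[:3,3];q=p[:,:2]/p[:,2:]
    return q*(1+s["k1"]*(q**2).sum(1,keepdims=True))*K(s)[0,0]+[s["cx"],s["cy"]]
E
python3 - <<'E'
import pickle,cv2,numpy as np
from h import *
d=pickle.load(open("s0.pkl","rb"))
for n,L in(("top",None),("scene",None)):
    s=d[n];hsv=cv2.cvtColor(s["image"],cv2.COLOR_RGB2HSV)
    m=((hsv[...,1]>75)&((hsv[...,0]<30)|(hsv[...,0]>170))).astype(np.uint8)
    N,lab,st,ce=cv2.connectedComponentsWithStats(m)
    for i in range(1,N):
        if 120<st[i,4]<9000 : print(n,i,st[i].tolist(),ce[i].round(1))
    np.save(f"lab_{n}.npy",lab)
    V=s["view"];print("cam",-V[:3,:3].T@V[:3,3])
img=d["top"]["image"][130:290,120:450,::-1]
cv2.imwrite("pics/crop1.png",cv2.resize(img,None,fx=2.4,fy=2.4,interpolation=cv2.INTER_CUBIC))
E
```

```text
top 14 [267, 137, 40, 123, 4665] [286.2 197.7]
top 16 [0, 145, 36, 23, 162] [ 14.  156.2]
top 26 [133, 157, 38, 105, 1071] [151.8 222. ]
top 27 [355, 159, 39, 93, 3143] [374.5 205.9]
top 28 [479, 158, 28, 31, 573] [493.4 172.6]
top 31 [174, 161, 48, 109, 4065] [197.6 215.2]
top 32 [235, 160, 18, 67, 525] [243.6 193.2]
top 35 [320, 165, 25, 91, 905] [330.3 221.7]
top 43 [406, 172, 22, 73, 699] [416.6 217. ]
top 87 [223, 232, 25, 17, 319] [234.7 240. ]
top 88 [471, 252, 36, 77, 2180] [488.1 286.1]
top 89 [157, 285, 33, 25, 534] [174.1 296.9]
top 128 [521, 332, 29, 28, 423] [533.4 347.4]
cam [ 0.26014975 -0.05866008  1.62987847]
scene 1 [0, 0, 55, 50, 1528] [18.  17.9]
scene 5 [412, 66, 70, 44, 1821] [442.9  91.2]
scene 6 [552, 95, 33, 27, 487] [567.9 107.9]
scene 7 [376, 97, 29, 53, 1228] [389.9 123.6]
scene 8 [412, 100, 59, 19, 319] [439.2 112.1]
scene 9 [387, 127, 155, 108, 6912] [455.8 181.3]
scene 18 [326, 197, 166, 125, 7629] [411.  257.3]
scene 19 [412, 203, 68, 58, 739] [445.9 232. ]
scene 34 [300, 241, 112, 82, 1542] [345.9 275.6]
scene 39 [252, 266, 129, 122, 5557] [317.2 324.3]
scene 51 [27, 308, 118, 110, 4520] [ 77.6 356.1]
scene 57 [220, 321, 90, 92, 1574] [257.4 358.1]
scene 63 [0, 342, 100, 138, 6948] [ 32.9 433.3]
scene 83 [175, 463, 37, 17, 362] [195.8 473.6]
cam [ 1.07304326 -0.72652501  0.97294674]
```

View pics/crop1.png

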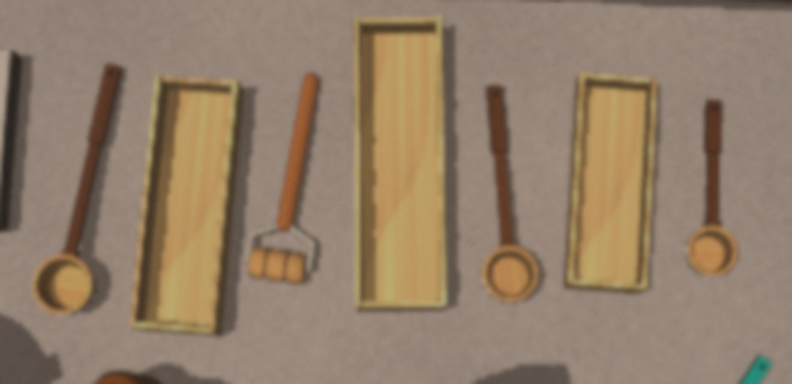

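```bash
cat > meas.py <<'E'
import pickle,sys
from h import *
def blob(lab,i): return (lab==i).astype(np.uint8)
def ladle(s,m,L,rim,h):
    ys,xs=np.nonzero(m);P=np.c_[xs,ys].astype(float)
    # cup: widest place: max of distance transform on filled blob
    c,_=cv2.findContours(m,cv2.RETR_EXTERNAL,cv2.CHAIN_APPROX_NONE);c=max(c,key=cv2.contourArea)
    f=np.zeros_like(m);cv2.drawContours(f,[c],-1,1,-1)
    dt=cv2.distanceTransform(f,cv2.DIST_L2,5);y,x=np.unravel_index(dt.argmax(),dt.shape);r=dt.max()
    q=np.c_[np.nonzero(f)[::-1]].astype(float)
    C=q[np.hypot(*(q-[x,y]).T)<r*1.25].mean(0)
    cc=c.reshape(-1,2).astype(float)
    a=q[np.hypot(*(q-[x,y]).T)>r*1.8]
    tip=a[np.argsort(-np.hypot(*(a-C).T))[:6]].mean(0)
    Cw=ray(s,[x,y],h)[0]
    # rim ellipse: contour points away from the handle
    u=(tip-[x,y])/np.hypot(*(tip-[x,y]))
    e=cc[((cc-[x,y])@u<r*.3)]
    W=ray(s,e,h)[:,:2]
    A=np.c_[2*W,np.ones(len(W))];k=np.linalg.lstsq(A,(W**2).sum(1),rcond=None)[0];R=np.sqrt(k[2]+k[0]**2+k[1]**2)
    T=ray(s,tip,.008)[0,:2];C2=k[:2];v=T-C2;n=np.hypot(*v);v/=n
    O=C2+v*(L/2-rim/2)
    return O,np.degrees(np.arctan2(v[1],v[0])),C2,R*2,n,L-rim/2
if __name__=="__main__":
    d=pickle.load(open("s0.pkl","rb"))
    for n,ids in(("top",(26,35,43)),("scene",(None,34,57))):
        lab=np.load(f"lab_{n}.npy")
        for i,(L,r,h) in zip(ids,((.34,.078,.048),(.29,.072,.045),(.24,.066,.042))):
            if i: print(n,i,[np.round(a,4) for a in ladle(d[n],blob(lab,i),L,r,h)])
    for n,ids in(("top",(14,31,27)),("scene",(18,9,39))):
        lab=np.load(f"lab_{n}.npy")
        for i,(L,w,h) in zip(ids,((.376,.112,.064),(.326,.106,.061),(.276,.1,.058))):
            c,_=cv2.findContours(blob(lab,i),cv2.RETR_EXTERNAL,cv2.CHAIN_APPROX_NONE);c=max(c,key=cv2.contourArea)
            q=cv2.approxPolyN(c,4 if n=="top" else 6,-1,True).reshape(-1,2).astype(float)
            print(n,i,"px",q.round(0).tolist());
            print(" z=h",ray(d[n],q,h)[:,:2].round(3).tolist());print(" z=0",ray(d[n],q,0)[:,:2].round(3).tolist())
E
python3 meas.py
```

```text
top 26 [array([0.5648, 0.4074]), np.float64(-6.5002), array([0.4347, 0.4222]), np.float64(0.0816), np.float64(0.2986), np.float64(0.301)]
top 35 [array([ 0.5727, -0.1337]), np.float64(5.9352), array([ 0.4643, -0.145 ]), np.float64(0.073), np.float64(0.2544), np.float64(0.254)]
top 43 [array([ 0.5889, -0.4084]), np.float64(-3.1327), array([ 0.502 , -0.4036]), np.float64(0.0666), np.float64(0.2047), np.float64(0.207)]
scene 34 [array([ 0.5791, -0.1349]), np.float64(7.0279), array([ 0.471 , -0.1482]), np.float64(0.0777), np.float64(0.2442), np.float64(0.254)]
scene 57 [array([ 0.5902, -0.4081]), np.float64(-1.4544), array([ 0.5033, -0.4059]), np.float64(0.0645), np.float64(0.2009), np.float64(0.207)]Traceback (most recent call last):
  File "meas.py", line 34, in <module>
    q=cv2.approxPolyN(c,4 if n=="top" else 6,-1,True).reshape(-1,2).astype(float)
      ~~~~~~~~~~~~~~~^^^^^^^^^^^^^^^^^^^^^^^^^^^^^^^^
cv2.error: OpenCV(4.12.0) :-1: error: (-5:Bad argument) in function 'approxPolyN'
> Overload resolution failed:
>  - Argument 'epsilon_percentage' must be float, not bool
>  - Argument 'epsilon_percentage' must be float, not bool
```

Request:
move_arm(motion=[0, 0, -0.097, 0.42, 0.283, 0, 0.6, 0, 0, -0.097, 0.42, 0.283, 0, 0.6, 0, 0, -0.097, 0.42, 0.283, 0, 0.6, 0, 0, -0.097, 0.42, 0.283, 0, 0.6, 0, 0, -0.097, 0.42, 0.283, 0, 0.6, 0, 0, -0.097, 0.42, 0.283, 0, 0.6, 0, 0, -0.097, 0.42, 0.283, 0, 0.6, 0, 0, -0.097, 0.42, 0.283, 0, 0.6, 0, 0, 0, 0, 0, 0, 0.6], grip_force=50)

```text
time: 1.23
tool_pos: [0.5708, -0.4051, 0.303]
ee_rot: [-0.001, 1.0, -0.026, -0.0]
ft_force: [-0.3, -0.3, 0.0]
gripper_width: 0.601
finger_force: 0.0
```

```bash
sed -i 's/,-1,True)/,epsilon_percentage=-1.0,ensure_convex=True)/' meas.py; python3 meas.py|tail -18
```

```text
top 14 px [[305.0, 137.0], [306.0, 258.0], [267.0, 259.0], [267.0, 137.0]]
 z=h [[0.791, -0.053], [0.416, -0.067], [0.409, 0.05], [0.787, 0.065]]
 z=0 [[0.812, -0.053], [0.422, -0.067], [0.415, 0.054], [0.809, 0.07]]
top 31 px [[222.0, 163.0], [212.0, 269.0], [173.0, 266.0], [184.0, 161.0]]
 z=h [[0.701, 0.2], [0.374, 0.213], [0.38, 0.332], [0.705, 0.318]]
 z=0 [[0.718, 0.21], [0.379, 0.224], [0.384, 0.347], [0.722, 0.333]]
top 27 px [[394.0, 162.0], [390.0, 252.0], [354.0, 249.0], [360.0, 159.0]]
 z=h [[0.722, -0.33], [0.442, -0.32], [0.448, -0.21], [0.728, -0.224]]
 z=0 [[0.739, -0.34], [0.448, -0.329], [0.454, -0.216], [0.745, -0.231]]
scene 18 px [[492.0, 272.0], [487.0, 290.0], [460.0, 322.0], [327.0, 237.0], [326.0, 220.0], [356.0, 195.0]]
 z=h [[0.786, 0.061], [0.805, 0.012], [0.811, -0.092], [0.463, -0.106], [0.424, -0.069], [0.417, 0.042]]
 z=0 [[0.766, 0.116], [0.786, 0.064], [0.793, -0.047], [0.42, -0.063], [0.378, -0.023], [0.37, 0.096]]
scene 9 px [[542.0, 200.0], [491.0, 234.0], [386.0, 203.0], [392.0, 155.0], [418.0, 139.0], [455.0, 123.0]]
 z=h [[0.749, 0.341], [0.722, 0.158], [0.485, 0.072], [0.378, 0.224], [0.385, 0.326], [0.413, 0.457]]
 z=0 [[0.727, 0.412], [0.699, 0.217], [0.445, 0.126], [0.332, 0.288], [0.339, 0.397], [0.369, 0.536]]
scene 39 px [[381.0, 343.0], [379.0, 358.0], [344.0, 388.0], [254.0, 304.0], [252.0, 290.0], [288.0, 265.0]]
 z=h [[0.728, -0.232], [0.747, -0.26], [0.742, -0.351], [0.483, -0.339], [0.453, -0.318], [0.456, -0.22]]
 z=0 [[0.706, -0.201], [0.726, -0.23], [0.721, -0.327], [0.445, -0.314], [0.413, -0.292], [0.417, -0.188]]
```

Request:
move_arm(motion=[0, 0, 0, -0.03, -0.02, -0.4, 0.6, 0, 0, 0, 0, 0, -0.4, 0.6, 0, 0, 0, 0, 0, -0.4, 0.6, 0, 0, 0, 0, 0, -0.4, 0.6, 0, 0, 0, 0, 0, -0.3, 0.6, 0, 0, 0, 0, 0, -0.2, 0.6, 0, 0, 0, 0, 0, -0.1, 0.6, 0, 0, 0, 0, 0, 0, 0.6])

```text
time: 2.22
tool_pos: [0.5655, -0.4095, 0.084]
ee_rot: [-0.0, 1.0, -0.027, -0.0]
ft_force: [0.5, -0.7, 0.2]
gripper_width: 0.602
finger_force: 0.0
```

```bash
python3 - <<'E'
from station import imaging
import cv2
a=imaging.snapshot("scene")["image"][250:430,150:390,::-1]
cv2.imwrite("pics/g1.png",cv2.resize(a,None,fx=3,fy=3,interpolation=2))
E
```

```text
(no output)
```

View pics/g1.png

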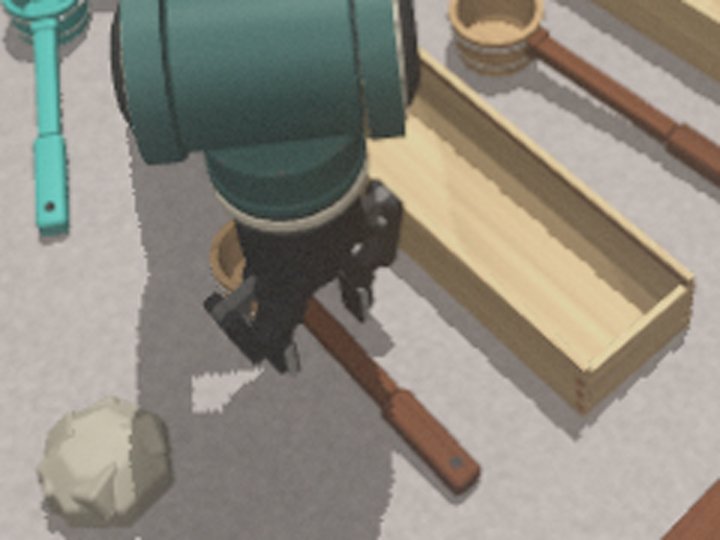

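Request:
move_arm(motion=[0, 0, 0, 0.02, 0.02, -0.03, 0.4, 0, 0, 0, 0, 0, 0, 0.2, 0, 0, 0, 0, 0, 0, 0.1, 0, 0, 0, 0, 0, 0, 0, 0, 0, 0, 0, 0, 0, 0, 0, 0, 0, 0, 0, 0, 0], grip_force=60)

```text
time: 3.02
tool_pos: [0.5679, -0.4073, 0.0815]
ee_rot: [0.0, 1.0, -0.027, 0.0]
ft_force: [1.5, 1.6, 6.2]
gripper_width: 0.173
finger_force: 59.5
```

Gripped. Lift slightly and check level.

Request:
move_arm(motion=[0, 0, 0, 0, 0, 0.1, 0, 0, 0, 0, 0, 0, 0.2, 0, 0, 0, 0, 0, 0, 0.3, 0, 0, 0, 0, 0, 0, 0.3, 0, 0, 0, 0, 0, 0, 0.1, 0, 0, 0, 0, 0, 0, 0, 0])

```text
time: 3.78
tool_pos: [0.5676, -0.4073, 0.1815]
ee_rot: [0.0, 1.0, -0.027, 0.0]
ft_force: [-0.2, 0.4, -1.5]
gripper_width: 0.171
finger_force: 58.7
```

```bash
python3 - <<'E'
from station import imaging,get_obs
import cv2
o=get_obs();print(o["ft_force"],o["ft_torque"])
a=imaging.snapshot("scene")["image"][180:420,150:420,::-1]
cv2.imwrite("pics/g2.png",cv2.resize(a,None,fx=2.4,fy=2.4,interpolation=2))
E
```

```text
[-0.24125917  0.39303413 -1.50758974] [ 0.05849614 -0.02680366  0.03421766]
```

View pics/g2.png

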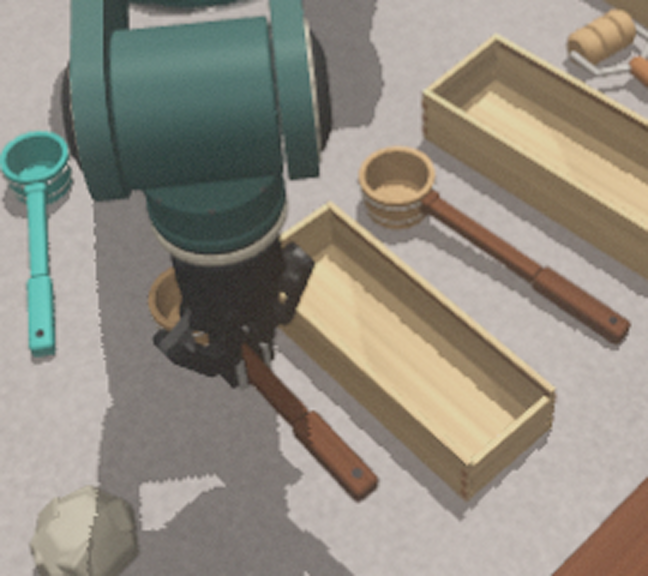

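Request:
move_arm(motion=[0, 0, 0, 0, 0.2, 0, 0, 0, 0, 0, 0, 0.4, 0, 0, 0, 0, 0, 0, 0.4, 0, 0, 0, 0, 0, 0, 0.24, 0, 0, 0, 0, 0, 0, 0.1, 0, 0, 0, 0, 0, 0, 0, 0, 0])

```text
time: 4.58
tool_pos: [0.5677, -0.2731, 0.1808]
ee_rot: [0.0, 1.0, -0.027, -0.0]
ft_force: [-0.1, 0.2, -1.2]
gripper_width: 0.172
finger_force: 58.7
```

```bash
python3 - <<'E'
from station import imaging,get_obs
import cv2
o=get_obs();print(o["tool_pos"],o["ee_rot"],o["ft_torque"])
a=imaging.snapshot("top")["image"][140:290,300:470,::-1]
b=imaging.snapshot("scene")["image"][200:410,180:420,::-1]
r=lambda a:cv2.resize(a,(400,int(400*a.shape[0]/a.shape[1])),interpolation=2)
a,b=r(a),r(b);h=min(len(a),len(b))
cv2.imwrite("pics/g3.png",cv2.hconcat([a[:h],b[:h]]))
E
```

```text
[ 0.56765611 -0.27314293  0.18080314] [ 6.10549062e-05  9.99635629e-01 -2.69926342e-02 -6.10613901e-05] [-0.01009897  0.00262484  0.00139242]
```

View pics/g3.png

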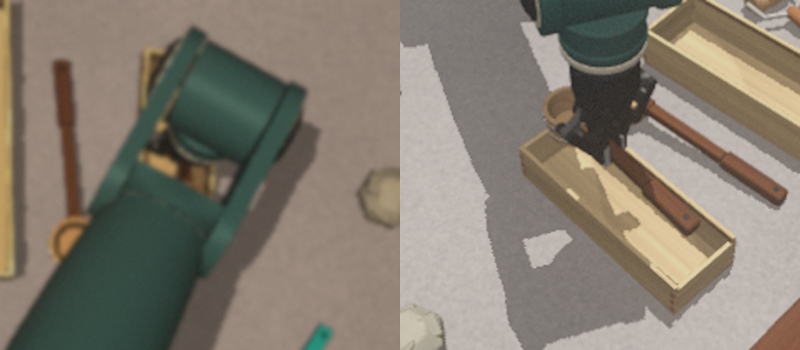

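Request:
move_arm(motion=[0, 0, 0, 0, 0, -0.2, 0, 0, 0, 0, 0, 0, -0.2, 0, 0, 0, 0, 0, 0, -0.2, 0, 0, 0, 0, 0, 0, -0.15, 0, 0, 0, 0, 0, 0, -0.1, 0, 0, 0, 0, 0, 0, -0.03, 0, 0, 0, 0, 0, 0, 0, 0])

```text
time: 5.55
tool_pos: [0.5678, -0.2733, 0.0932]
ee_rot: [0.0, 1.0, -0.027, 0.0]
ft_force: [0.6, -0.1, -2.0]
gripper_width: 0.176
finger_force: 58.7
```

Request:
move_arm(motion=[0, 0, 0, 0, 0, -0.03, 0, 0, 0, 0, 0, 0, -0.02, 0, 0, 0, 0, 0, 0, -0.01, 0, 0, 0, 0, 0, 0, 0, 0])

```text
time: 6.05
tool_pos: [0.5677, -0.2733, 0.0875]
ee_rot: [0.0, 1.0, -0.027, 0.0]
ft_force: [-3.5, 0.3, 5.3]
gripper_width: 0.174
finger_force: 59.5
```

Request:
move_arm(motion=[0, 0, 0, 0, 0, 0, 0.25, 0, 0, 0, 0, 0, 0, 0.35, 0, 0, 0, 0, 0, 0, 0.35, 0, 0, 0, 0, 0, 0.2, 0.35, 0, 0, 0, 0, 0, 0.4, 0.35, 0, 0, 0, 0, 0, 0.4, 0.35, 0, 0, 0, 0, 0, 0, 0.35])

```text
time: 6.92
tool_pos: [0.5686, -0.2738, 0.1923]
ee_rot: [0.001, 1.0, -0.027, 0.003]
ft_force: [-0.4, -0.2, -0.4]
gripper_width: 0.348
finger_force: 0.0
```

Request:
move_arm(motion=[0, 0, 0.1, -0.076, 0.34, 0, 0.5, 0, 0, 0.1, -0.076, 0.34, 0, 0.5, 0, 0, 0.1, -0.076, 0.34, 0, 0.5, 0, 0, 0, -0.076, 0.34, 0, 0.5, 0, 0, 0, 0, 0, -0.2, 0.5, 0, 0, 0, 0, 0, -0.2, 0.5, 0, 0, 0, 0, 0, 0, 0.5])

```text
time: 7.8
tool_pos: [0.5364, -0.1377, 0.1445]
ee_rot: [-0.001, 0.999, 0.051, -0.002]
ft_force: [-0.1, 0.6, -0.2]
gripper_width: 0.5
finger_force: 0.0
```

```bash
python3 - <<'E'
from station import imaging,get_obs
from h import *
import cv2
s=imaging.snapshot("scene");a=s["image"][200:410,200:440,::-1]
t=imaging.snapshot("top");b=t["image"][140:270,340:480,::-1]
r=lambda a:cv2.resize(a,(400,int(400*a.shape[0]/a.shape[1])),interpolation=2)
a,b=r(a),r(b);h=min(len(a),len(b))
cv2.imwrite("pics/g4.png",cv2.hconcat([a[:h],b[:h]]))
E
```

```text
(no output)
```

View pics/g4.png

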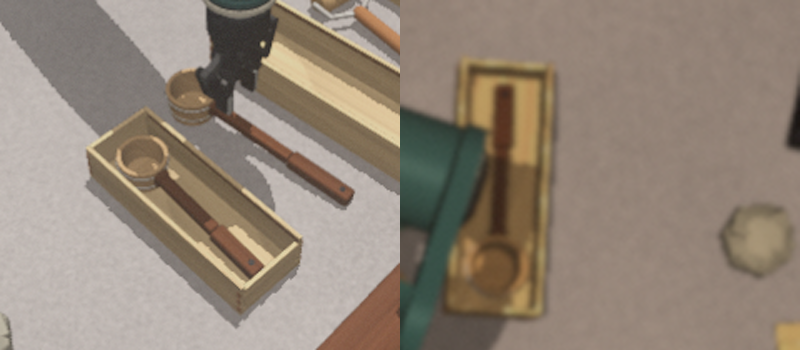

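Request:
move_arm(motion=[0, 0, 0, 0.01, 0, -0.2, 0.5, 0, 0, 0, 0, 0, -0.2, 0.5, 0, 0, 0, 0, 0, -0.15, 0.5, 0, 0, 0, 0, 0, -0.05, 0.5, 0, 0, 0, 0, 0, 0, 0.3, 0, 0, 0, 0, 0, 0, 0.15, 0, 0, 0, 0, 0, 0, 0, 0, 0, 0, 0, 0, 0, 0, 0, 0, 0, 0, 0, 0, 0])

```text
time: 9.02
tool_pos: [0.5385, -0.1374, 0.0875]
ee_rot: [0.0, 0.999, 0.051, 0.0]
ft_force: [-0.2, 0.6, 5.3]
gripper_width: 0.168
finger_force: 59.8
```

Request:
move_arm(motion=[0, 0, 0, 0, 0, 0.1, 0, 0, 0, 0, 0, 0, 0.2, 0, 0, 0, 0, 0, 0, 0.3, 0, 0, 0, 0, 0, 0, 0.3, 0, 0, 0, 0, 0, 0, 0.1, 0, 0, 0, 0, 0, 0, 0, 0])

```text
time: 9.78
tool_pos: [0.5382, -0.1373, 0.1874]
ee_rot: [0.0, 0.999, 0.051, 0.0]
ft_force: [0.2, 0.2, -2.3]
gripper_width: 0.175
finger_force: 58.9
```

```bash
python3 - <<'E'
from station import imaging,get_obs
import cv2
o=get_obs();print(o["tool_pos"],o["ft_torque"],o["ft_force"],o["ee_rot"])
a=imaging.snapshot("scene")["image"][150:390,200:470,::-1]
cv2.imwrite("pics/g5.png",cv2.resize(a,None,fx=2.2,fy=2.2,interpolation=2))
E
```

```text
[ 0.53823947 -0.13726821  0.18743541] [0.00033592 0.04699571 0.04378762] [ 0.18693244  0.15848543 -2.25416303] [1.49982986e-04 9.98685726e-01 5.12501418e-02 4.70028890e-04]
```

View pics/g5.png

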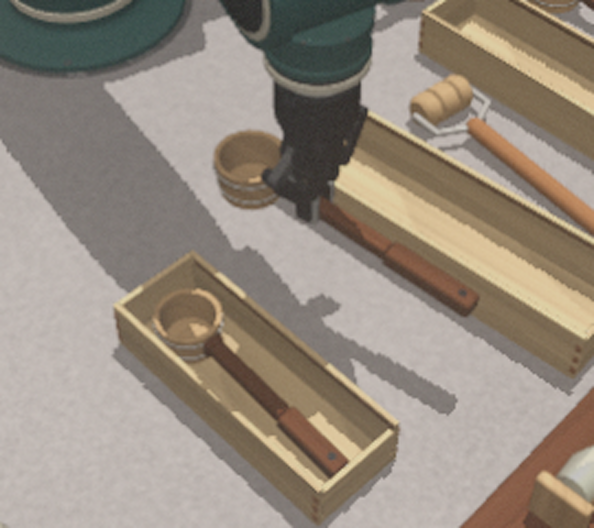

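Request:
move_arm(motion=[0, 0, -0.028, -0.032, 0.3, 0, 0, 0, 0, -0.028, -0.032, 0.5, 0, 0, 0, 0, -0.028, -0.032, 0.5, 0, 0, 0, 0, -0.028, -0.032, 0.5, 0, 0, 0, 0, -0.028, -0.032, 0.5, 0, 0, 0, 0, -0.028, -0.032, 0.5, 0, 0, 0, 0, -0.028, -0.032, 0.5, 0, 0, 0, 0, -0.028, -0.032, 0.4, 0, 0, 0, 0, -0.028, -0.032, 0.3, 0, 0, 0, 0, -0.028, -0.032, 0.09, 0, 0])

```text
time: 11.08
tool_pos: [0.5055, 0.2729, 0.1853]
ee_rot: [0.0, 1.0, -0.022, -0.001]
ft_force: [-0.0, -0.2, -1.2]
gripper_width: 0.17
finger_force: 59.0
```

Request:
move_arm(motion=[0, 0, 0, 0, 0, 0, 0, 0, 0, 0, 0, 0, 0, 0])

```text
time: 11.32
tool_pos: [0.5063, 0.2708, 0.1865]
ee_rot: [0.0, 1.0, -0.022, -0.0]
ft_force: [-0.2, -0.8, -1.8]
gripper_width: 0.175
finger_force: 59.0
```

```bash
python3 - <<'E'
from station import imaging,get_obs
import cv2
o=get_obs();print(o["tool_pos"],o["ee_rot"])
a=imaging.snapshot("top")["image"][140:300,120:290,::-1]
b=imaging.snapshot("scene")["image"][80:270,340:557,::-1]
r=lambda a:cv2.resize(a,(400,int(400*a.shape[0]/a.shape[1])),interpolation=2)
a,b=r(a),r(b);h=min(len(a),len(b))
cv2.imwrite("pics/g6.png",cv2.hconcat([a[:h],b[:h]]))
E
```

```text
[0.50627939 0.27083961 0.18654271] [ 2.20481240e-04  9.99753021e-01 -2.22217136e-02 -2.09828503e-04]
```

View pics/g6.png

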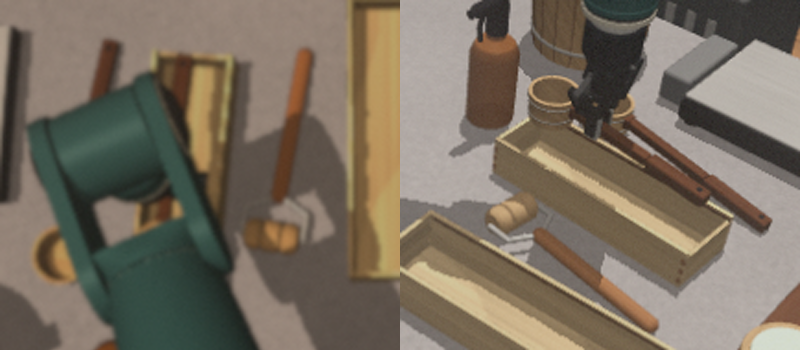

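Request:
move_arm(motion=[0, 0, 0, 0, 0, -0.2, 0, 0, 0, 0, 0, 0, -0.2, 0, 0, 0, 0, 0, 0, -0.2, 0, 0, 0, 0, 0, 0, -0.15, 0, 0, 0, 0, 0, 0, -0.1, 0, 0, 0, 0, 0, 0, -0.02, 0, 0, 0, 0, 0, 0, -0.03, 0, 0, 0, 0, 0, 0, 0, 0])

```text
time: 12.42
tool_pos: [0.5063, 0.2718, 0.0972]
ee_rot: [-0.0, 1.0, -0.022, 0.0]
ft_force: [-0.3, -1.1, -2.1]
gripper_width: 0.174
finger_force: 59.0
```

Request:
move_arm(motion=[0, 0, 0, 0, 0, -0.03, 0, 0, 0, 0, 0, 0, -0.015, 0, 0, 0, 0, 0, 0, 0, 0])

```text
time: 12.8
tool_pos: [0.5064, 0.2719, 0.0935]
ee_rot: [-0.0, 1.0, -0.022, 0.0]
ft_force: [-5.9, -3.1, 10.7]
gripper_width: 0.17
finger_force: 60.6
```

Request:
move_arm(motion=[0, 0, 0, 0, 0, 0, 0.25, 0, 0, 0, 0, 0, 0, 0.35, 0, 0, 0, 0, 0, 0, 0.35, 0, 0, 0, 0, 0, 0.2, 0.35, 0, 0, 0, 0, 0, 0.4, 0.35, 0, 0, 0, 0, 0, 0.4, 0.35, 0, 0, 0, 0, 0, 0, 0.35])

```text
time: 13.68
tool_pos: [0.5072, 0.2722, 0.1974]
ee_rot: [-0.001, 1.0, -0.022, 0.003]
ft_force: [-0.0, -0.0, 0.4]
gripper_width: 0.347
finger_force: 0.0
```

```bash
python3 - <<'E'
import pickle
from h import *
d=pickle.load(open("s0.pkl","rb"))
print(ray(d["top"],[[172,297],[172,297],[168,293]],[0.1,.15,.2]).round(3));print(ray(d["scene"],[[389,143],[389,85]],[0,.2]).round(3))
E
```

```text
[[0.286 0.32  0.1  ]
 [0.285 0.308 0.15 ]
 [0.295 0.307 0.2  ]]
[[ 0.291  0.324 -0.   ]
 [ 0.294  0.298  0.2  ]]
```

Request:
move_arm(motion=[0, 0, -0.033, 0.01, 0.35, 0, 0.5, 0, 0, -0.033, 0.01, 0.35, 0, 0.5, 0, 0, -0.033, 0.01, 0.35, 0, 0.5, 0, 0, -0.034, 0.015, 0.36, 0, 0.5, 0, 0, 0, 0, 0, 0, 0.5, 0, 0, 0, 0, 0, -0.2, 0.5, 0, 0, 0, 0, 0, -0.2, 0.5, 0, 0, 0, 0, 0, 0, 0.5])

```text
time: 14.68
tool_pos: [0.5101, 0.4115, 0.1495]
ee_rot: [0.001, 0.998, -0.057, -0.002]
ft_force: [-0.4, -0.8, 1.3]
gripper_width: 0.498
finger_force: 0.0
```

```bash
python3 - <<'E'
from station import imaging,get_obs
import cv2
o=get_obs();print(o["tool_pos"],o["ee_rot"],o["qpos"])
a=imaging.snapshot("scene")["image"][0:240,260:580,::-1]
cv2.imwrite("pics/g7.png",cv2.resize(a,None,fx=2.2,fy=2.2,interpolation=2))
E
```

```text
[0.51005115 0.41153826 0.14953349] [ 0.00129018  0.99836321 -0.05715708 -0.001517  ] [ 6.39999128e-01  1.57237281e-01  1.65095970e+00 -3.10563014e-05
  1.33737846e+00  2.32517942e+00]
```

View pics/g7.png

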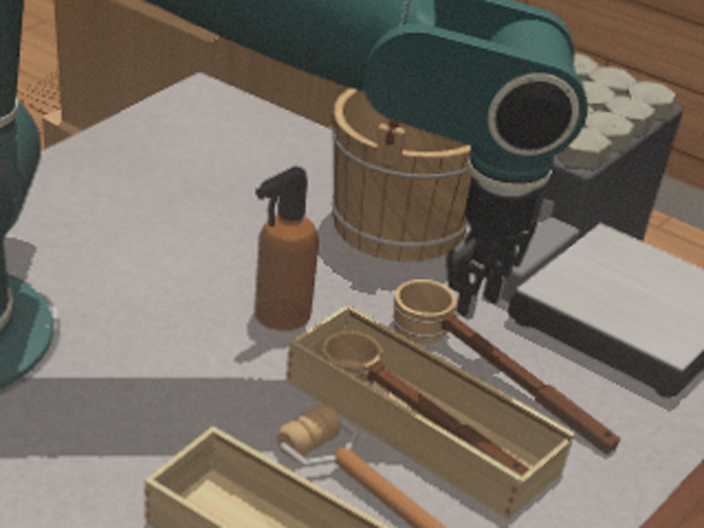

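Request:
move_arm(motion=[0, 0, 0, 0.02, 0.02, -0.2, 0.5, 0, 0, 0, 0, 0, -0.2, 0.5, 0, 0, 0, 0, 0, -0.15, 0.5, 0, 0, 0, 0, 0, -0.07, 0.5, 0, 0, 0, 0, 0, 0, 0.3, 0, 0, 0, 0, 0, 0, 0.15, 0, 0, 0, 0, 0, 0, 0, 0, 0, 0, 0, 0, 0, 0, 0, 0, 0, 0, 0, 0, 0])

```text
time: 15.85
tool_pos: [0.5129, 0.4149, 0.091]
ee_rot: [-0.0, 0.998, -0.057, 0.0]
ft_force: [-0.4, 0.5, 3.9]
gripper_width: 0.17
finger_force: 59.9
```

Request:
move_arm(motion=[0, 0, 0, 0, 0, 0.1, 0, 0, 0, 0, 0, 0, 0.2, 0, 0, 0, 0, 0, 0, 0.3, 0, 0, 0, 0, 0, 0, 0.3, 0, 0, 0, 0, 0, 0, 0.1, 0, 0, 0, 0, 0, 0, 0, 0])

```text
time: 16.6
tool_pos: [0.5128, 0.4148, 0.191]
ee_rot: [-0.0, 0.998, -0.057, 0.0]
ft_force: [0.7, -0.9, -3.2]
gripper_width: 0.172
finger_force: 59.1
```

```bash
python3 - <<'E'
from station import imaging,get_obs
import cv2
o=get_obs();print(o["tool_pos"],o["ee_rot"],o["ft_torque"])
a=imaging.snapshot("scene")["image"][0:240,260:580,::-1]
cv2.imwrite("pics/g8.png",cv2.resize(a,None,fx=2.2,fy=2.2,interpolation=2))
E
```

```text
[0.512763   0.41478214 0.19103285] [-3.26911853e-04  9.98384477e-01 -5.68168090e-02  4.23839613e-04] [-0.02224006 -0.00846869 -0.00589533]
```

View pics/g8.png

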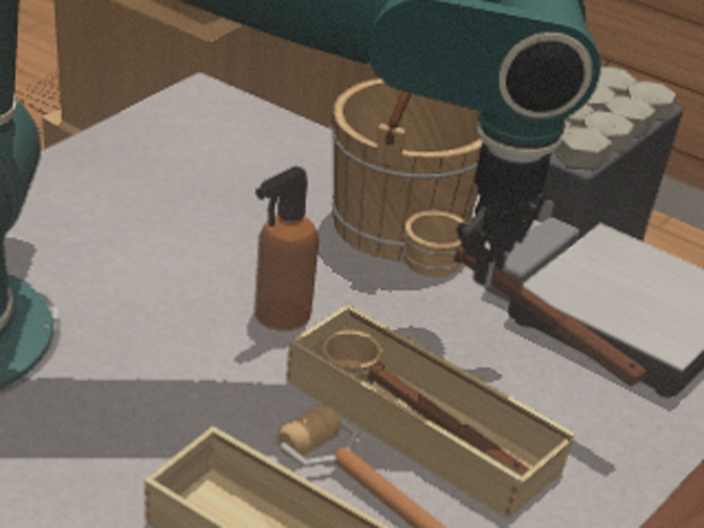

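Request:
move_arm(motion=[0, 0, 0.029, 0.038, -0.3, 0, 0, 0, 0, 0.029, 0.038, -0.5, 0, 0, 0, 0, 0.029, 0.038, -0.5, 0, 0, 0, 0, 0.029, 0.038, -0.5, 0, 0, 0, 0, 0.029, 0.038, -0.5, 0, 0, 0, 0, 0.029, 0.038, -0.5, 0, 0, 0, 0, 0.029, 0.038, -0.5, 0, 0, 0, 0, 0.029, 0.038, -0.45, 0, 0, 0, 0, 0.029, 0.038, -0.3, 0, 0, 0, 0, 0.029, 0.038, -0.12, 0, 0])

```text
time: 17.9
tool_pos: [0.5504, -0.0036, 0.1891]
ee_rot: [-0.0, 1.0, 0.019, -0.001]
ft_force: [0.4, 0.0, -1.7]
gripper_width: 0.173
finger_force: 59.2
```

Request:
move_arm(motion=[0, 0, 0, 0, 0, 0, 0, 0, 0, 0, 0, 0, 0, 0])

```text
time: 18.15
tool_pos: [0.5506, -0.0014, 0.19]
ee_rot: [-0.0, 1.0, 0.019, -0.0]
ft_force: [-0.2, 1.3, -2.4]
gripper_width: 0.171
finger_force: 59.2
```

```bash
python3 - <<'E'
from station import imaging,get_obs
import cv2
o=get_obs();print(o["tool_pos"],o["ee_rot"])
a=imaging.snapshot("top")["image"][120:280,160:330,::-1]
b=imaging.snapshot("scene")["image"][140:330,310:527,::-1]
r=lambda a:cv2.resize(a,(400,int(400*a.shape[0]/a.shape[1])),interpolation=2)
a,b=r(a),r(b);h=min(len(a),len(b))
cv2.imwrite("pics/g9.png",cv2.hconcat([a[:h],b[:h]]))
E
```

```text
[ 0.55055902 -0.00138993  0.18998331] [-1.59164876e-04  9.99813851e-01  1.92906679e-02 -3.27406231e-04]
```

View pics/g9.png

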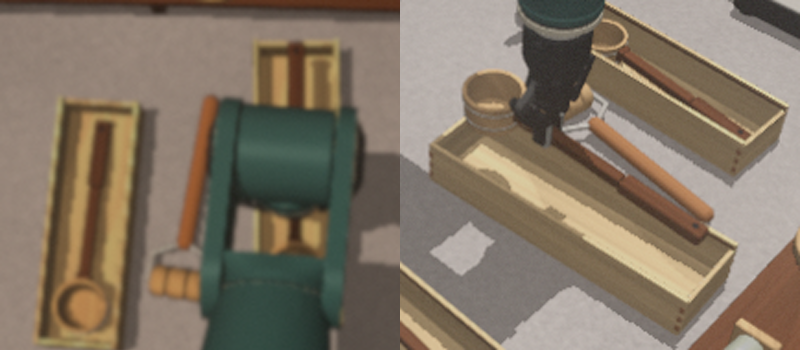

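Request:
move_arm(motion=[0, 0, 0, 0, -0.01, -0.2, 0, 0, 0, 0, 0, 0, -0.2, 0, 0, 0, 0, 0, 0, -0.2, 0, 0, 0, 0, 0, 0, -0.15, 0, 0, 0, 0, 0, 0, -0.1, 0, 0, 0, 0, 0, 0, -0.02, 0, 0, 0, 0, 0, 0, -0.03, 0, 0, 0, 0, 0, 0, 0, 0])

```text
time: 19.25
tool_pos: [0.5508, -0.0033, 0.1007]
ee_rot: [0.0, 1.0, 0.019, 0.0]
ft_force: [-0.3, -0.4, -1.8]
gripper_width: 0.17
finger_force: 59.2
```

Request:
move_arm(motion=[0, 0, 0, 0, 0, -0.025, 0, 0, 0, 0, 0, 0, -0.01, 0, 0, 0, 0, 0, 0, 0, 0])

```text
time: 19.62
tool_pos: [0.5507, -0.0033, 0.097]
ee_rot: [0.0, 1.0, 0.019, 0.0]
ft_force: [0.5, -0.3, -1.5]
gripper_width: 0.174
finger_force: 59.3
```

Request:
move_arm(motion=[0, 0, 0, 0, 0, -0.01, 0, 0, 0, 0, 0, 0, 0, 0])

```text
time: 19.88
tool_pos: [0.5508, -0.0033, 0.0969]
ee_rot: [0.0, 1.0, 0.019, 0.0]
ft_force: [-7.2, -0.5, 10.8]
gripper_width: 0.172
finger_force: 61.0
```

Floor contact; release, rise, and back away toward the start side for a clear view.

Request:
move_arm(motion=[0, 0, 0, 0, 0, 0, 0.25, 0, 0, 0, 0, 0, 0, 0.35, 0, 0, 0, 0, 0, 0, 0.35, 0, 0, 0, 0, 0, 0.2, 0.35, 0, 0, 0, 0, 0, 0.4, 0.35, 0, 0, 0, 0, 0, 0.4, 0.35, 0, 0, 0, 0, 0, 0.4, 0.35, 0, 0, 0, 0, 0, 0.4, 0.35])

```text
time: 20.88
tool_pos: [0.5504, -0.0032, 0.2789]
ee_rot: [0.0, 1.0, 0.019, 0.001]
ft_force: [-0.1, -0.3, 0.1]
gripper_width: 0.35
finger_force: 0.0
```

Request:
move_arm(motion=[0, 0, 0, -0.3, -0.5, 0, 0.35, 0, 0, 0, -0.3, -0.5, 0, 0.35, 0, 0, 0, -0.3, -0.5, 0, 0.35, 0, 0, 0, -0.3, -0.5, 0, 0.35, 0, 0, 0, -0.3, -0.5, 0, 0.35, 0, 0, 0, -0.3, -0.5, 0, 0.35, 0, 0, 0, -0.3, -0.5, 0, 0.35, 0, 0, 0, -0.1, -0.5, 0, 0.35, 0, 0, 0, 0, -0.5, 0, 0.35, 0, 0, 0, 0, -0.5, 0, 0.35])

```text
time: 22.12
tool_pos: [0.3302, -0.5049, 0.2777]
ee_rot: [0.001, 1.0, 0.019, 0.0]
ft_force: [0.1, 0.1, -0.3]
gripper_width: 0.35
finger_force: 0.0
```

Request:
move_arm(motion=[0, 0, 0, 0, -0.3, 0, 0.35, 0, 0, 0, 0, 0, 0, 0.35])

```text
time: 22.38
tool_pos: [0.3303, -0.5346, 0.2766]
ee_rot: [-0.0, 1.0, 0.018, -0.0]
ft_force: [-0.4, 0.4, -0.1]
gripper_width: 0.35
finger_force: 0.0
```

```bash
python3 - <<'E'
from station import imaging,get_obs
import cv2
s=imaging.snapshot("top");import pickle;pickle.dump(s,open("s1.pkl","wb"))
a=s["image"][125:280,160:400,::-1]
cv2.imwrite("pics/g10.png",cv2.resize(a,None,fx=3.3,fy=3.3,interpolation=2))
E
```

```text
(no output)
```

View pics/g10.png

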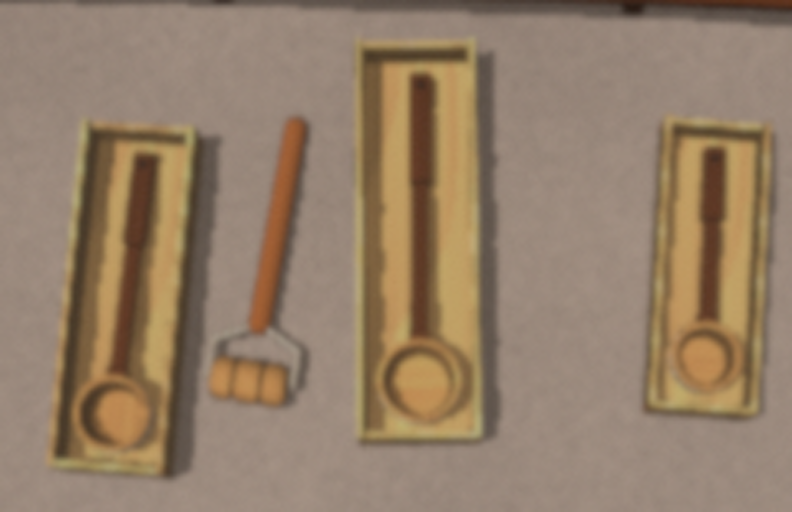

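```bash
python3 - <<'E'
import pickle
from h import *
s=pickle.load(open("s1.pkl","rb"))
f=lambda p,z: ray(s,np.array([p])/3.3+[160,125],z)[0,:2]
for n,tip,cup,r,L,h,box,yaw in(("L",(421,73),(424,378),.078,.34,.048,(.602,-.001),2.2),("M",(148,154),(117,411),.072,.29,.045,(.5425,.271),-2.5),("S",(714,148),(707,357),.066,.24,.042,(.588,-.2745),-2.6)):
    T=f(tip,.02);C=f(cup,h+.006);v=(T-C)/np.hypot(*(T-C));O1=C+v*(L/2-r/2);O2=T-v*L/2
    y=np.radians(yaw);R=np.array([[np.cos(y),np.sin(y)],[-np.sin(y),np.cos(y)]])
    print(n,(R@(O1-box)).round(4),(R@(O2-box)).round(4),np.degrees(np.arctan2(v[1],v[0])).round(1)-yaw)
E
```

```text
L [-0.0005 -0.0053] [-0.0018 -0.0053] 0.3999999999999999
M [-0.0007 -0.0067] [-0.0039 -0.0067] 0.3999999999999999
S [-0.002  -0.0014] [-0.0023 -0.0014] 0.30000000000000027
```

```bash
python3 -c "
from station import close_job; print(close_job())"
```

```text
the job is handed in; nothing more can be done
None
```

The long, medium and short ladles each lie cup-up in their own box, measured within about 7 mm of centre and 0.4° of the box line, and the job was handed in at about 22 s (the station gave no verdict); I never touched the massager, bottle or stone.

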